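# Feed two roller carriers with vials down the sloping rail of a vial reader

### The job

Put the black-capped vial upright into the cup of the empty carrier, and feed both carriers to the reader: hook each one with its wheels over the upper, uncovered part of the sloping rail, vial towards the front, let go and let it roll by itself under the clear guard. The carrier with the blue-capped vial goes first and must end against the stop, the one with the black-capped vial at rest right behind it, touching it; leave the other vial, the bottles and the beaker where they stand.

Things in the scene. Friction and masses are not known exactly. Their poses are not given: they have to be found in the camera images.
- reader_stand: vial reader with feed rail, fixed: grey base plate 8 mm thick (x -85 to 65, y -235 to 170 mm), white reader head 126 high at the low end (y -233 to -191, x -81 to -19). Origin on the worktop below the rail's origin, z up, x to the rail's rear. Posts behind the rail stay 20 mm below the rod
- rail: bright steel rod 10 mm thick on an aluminium web, falling 10 degrees towards the reader. Origin on the rod's axis, 113 mm above the worktop; y along the rod, uphill; x level, to the rear; z up, square to the rod. Rod from y = -190 to 165; black end cap 17 across at y 160 to 170. A parallel guide rod, 10 mm thick, at x -4, z -49
- rail_stop (a point): point on the rod's axis level with the rubber stop's face at the low end (rail y = -160); axes as the rail's. A carrier at the stop has its hook point 33 mm up the rail from here, one touching it from behind 99 mm
- rail_load (a point): point on the rod's axis in the open part (rail y = 85): a good place for a carrier's hook point; axes as the rail's. Open part: rail y = -15 to 160. A carrier lowered from above, level or sloped, hook point 0 to 3 mm in front of the rod (-x), drops into place when let go and rolls off at once, reaching the stop in 1 to 3 s
- guard_mouth (a point): point on the rod's axis where the clear plastic guard begins (rail y = -15); axes as the rail's. The guard covers all below it: roof at rail z = 78 to 82, front skirt at x = -94 (z 20 to 80), white back panel at x = 46. No gripper fits under it
- carrier_a: carrier that starts with the blue-capped vial: bent aluminium, 107 x 66 x 126 mm, 0.4 kg, stands loose on its floor (x -80 to -13). Origin at underside height, straight below grip and hook; x from cup to hook, z up. On the rail its x must point along the rail's x (cup in front). Rubber bumpers at y = -33 and 33, z = 38. Centre of mass near x = -24, z = 35
- carrier_a_hook (a point): where the rod's axis lies when carrier_a hangs: z = 62 in its frame, midway under two white wheels (20 across, y = -18 and 18) that run on the rod. The hook is open downwards from x = -13 (back plate) to 9 (roller in the rear lip, lower edge z = 55). Guide rollers at z = 6 to 20 reach back to x = -9 and lean on the guide rod. Axes as the carrier's
- carrier_a_grip (a point): point to grip carrier_a, z = 114 in its frame, in the blue block on top: 14 mm thick (x), 36 long (y), z = 92 to 126, above a ledge 41 mm wide (x) at z = 92. Grip it across x, 20 N or more: the weight hangs in front. Axes as the carrier's
- carrier_a_cup (a point): centre of the bottom of carrier_a's round black cup (x = -58, z = 5 in its frame): bore 27 mm, outside 33, rim 16 above this point. Axes as the carrier's; closing the fingers along y keeps the gripper clear of the hook
- carrier_b: the same kind of carrier as carrier_a, with an empty cup; same frame
- carrier_b_hook (a point): as carrier_a_hook, of carrier_b
- carrier_b_grip (a point): as carrier_a_grip, of carrier_b
- carrier_b_cup (a point): as carrier_a_cup, of carrier_b
- blue_vial: clear vial with a blue screw cap, 23 across, 42 high (cap 20 across, top 6 mm), about 14 g, in carrier_a's cup from the start; origin in the centre of its underside, z up
- black_vial: the same vial with a black cap, standing loose on the worktop; origin in the centre of its underside, z up
- white_vial: the same vial with a white cap, standing loose on the worktop, to be left alone; origin in the centre of its underside, z up
- brown_bottle: brown bottle with black cap, 68 across, 150 high, loose, to be left alone; origin in the centre of its underside
- white_bottle: white bottle with white cap and blue label, 56 across, 115 high, loose, to be left alone; origin in the centre of its underside
- beaker: glass beaker, 73 across, 94 high, loose, between the black- and the white-capped vial, to be left alone; origin in the centre of its underside

How it is judged:
On the way:
1. the carrier with the blue-capped vial has rolled down the rail and rests against the stop (y of carrier_a_hook in the frame of rail_stop between 0.027 and 0.042 m and x of carrier_a_hook in the frame of rail_stop between -0.006 and 0.006 m and z of carrier_a_hook in the frame of rail_stop between -0.004 and 0.004 m and angle between the z axis of carrier_a and the z axis of rail, either way round below 0.16 rad and angle between carrier_a's own z axis and vertical below 0.35 rad and linear speed of carrier_a below 0.02 m/s), for 0.2 s.
At the end, for the whole second after the job is handed in: carriers hang on the rod by both wheels (6 mm across, 4 mm in height, 0.16 rad), at rest, carrier_a 27 to 42 mm from rail_stop, carrier_b 88 to 112 mm; blue-capped vial in carrier_a's cup, black-capped vial in carrier_b's, each within 6 mm of the cup's bottom and 0.35 rad of upright (all of step 1 and y of carrier_b_hook in the frame of rail_stop between 0.088 and 0.112 m and x of carrier_b_hook in the frame of rail_stop between -0.006 and 0.006 m and z of carrier_b_hook in the frame of rail_stop between -0.004 and 0.004 m and angle between the z axis of carrier_b and the z axis of rail, either way round below 0.16 rad and angle between each of carrier_b, blue_vial, black_vial's own z axis and vertical below 0.35 rad and linear speed of carrier_b below 0.02 m/s and distance between blue_vial and carrier_a_cup below 0.006 m and distance between black_vial and carrier_b_cup below 0.006 m); the robot touches nothing.
It fails at once if the white vial is moved more than 30 mm or tipped (distance of white_vial from where it was at the start of the episode above 0.03 m or angle between white_vial's own z axis and vertical above 0.35 rad).
It fails at once if the brown bottle is moved more than 30 mm or tipped (distance of brown_bottle from where it was at the start of the episode above 0.03 m or angle between brown_bottle's own z axis and vertical above 0.35 rad).
It fails at once if the white bottle is moved more than 30 mm or tipped (distance of white_bottle from where it was at the start of the episode above 0.03 m or angle between white_bottle's own z axis and vertical above 0.35 rad).
It fails at once if the beaker is moved more than 30 mm or tipped (distance of beaker from where it was at the start of the episode above 0.03 m or angle between beaker's own z axis and vertical above 0.35 rad).
It fails at once if a carrier on the covered part of the rail (hook point less than 135 mm from the stop) is pushed or held by the fingers instead of rolling by itself ((y of carrier_a_hook in the frame of rail_stop below 0.135 m and x of carrier_a_hook in the frame of rail_stop between -0.03 and 0.03 m and z of carrier_a_hook in the frame of rail_stop between -0.02 and 0.02 m and contact force between the fingers and carrier_a above 0.5 N) or (y of carrier_b_hook in the frame of rail_stop below 0.135 m and x of carrier_b_hook in the frame of rail_stop between -0.03 and 0.03 m and z of carrier_b_hook in the frame of rail_stop between -0.02 and 0.02 m and contact force between the fingers and carrier_b above 0.5 N)).
It also fails if it takes over 72 s, if anything falls off the work surface, if the arm or the gripper's body presses on something with over 40 N, if the wrist force passes 120 N, or if a joint passes its speed limit or range.

### The arm

A 7-joint arm with a two-finger parallel gripper is mounted at the origin on a cart in front of the work surface, level with it; the furniture and walls round the work are solid. World frame = base frame: x ahead of the robot, y to its left, z up, the work surface at z = 0. Lengths are in m, angles in rad, forces in N, time in s.
With the tool pointing down it reaches from about 0.425 to 0.875 m from the base axis. Payload 8.4 kg.
Tool frame: the origin (TCP) lies where the fingers leave the gripper's body, on its centre line; the fingertips stand 73 mm ahead of it and the grasp point (between the pads) lies 54 mm ahead of it; z points along the fingers, y is the line along which they close (so a half turn about z gives the same grasp; the last joint's range is limited). The gripper opens to 85 mm and grips with 20 to 120 N. Pads are 22 mm wide; open, the fingers measure 114 mm over their backs; the gripper's body (76 mm by 85 mm) begins 54 mm behind the grasp point. The pads swing forward as they close: fully open they stand 13 mm farther back than shut.
Start: joints at [-1.333, 0.333, 0.04, 1.465, -0.013, 1.343, -0.059], TCP at [0.215, 0.613, 0.304] pointing down, gripper open.
Joint ranges: [-2.58, 2.58], [-0.38, 2.09], [-1.3, 1.39], [0.25, 2.4], [-1.5, 4.64], [0.08, 2.09], [-2.65, 2.65]. Speed limits (rad/s): [2.22, 2.22, 2.79, 2.79, 3.14, 3.14, 3.14].

### API

Orientations are given as a 3x3 rotation matrix whose columns are the frame's x, y, z axes.
In Python, from cell import manip, imaging, order gives the robot as it stands. The module is installed in compiled form; this text tells all that it offers.
- The arm moves only by the tool apply_moves, never from a script. Its argument "increments" is a list of rows, each a list of 6 numbers: the shift along the tool's x, y, z in cm, then the turn, a rotation vector about the tool's x, y, z in rad. A call has 1 to 5 rows; each row is the pose to reach, as a shift and turn from the pose commanded when the call began, along the tool's axes at that moment; what a row does not reach only later rows make up. A row lasts 1/10 s, in which the tool goes at most 50 mm and 8.59 degrees, less where a joint would pass 70% of its speed; a pose out of reach is approached as far as the arm can. A call with a gripper value outside its range is refused whole. "claw" is the closure, from 0 (fully open) to 1 (shut), set as the call begins (left out, the last holds). The fingers move at their own pace and stop on an object; "squeeze" is the grip in N (left out, the last holds). Time passes only in rows, so rows that repeat a pose let the fingers close. It gives the time, the measured TCP pose, the force, the opening and the grip force at its end, in the units of the state.
- manip.sense(): the state, without advancing time (a new reading comes with each control period).
- imaging.get_image(name): name is "scene" or "top"; returns the picture (384x512x3 uint8, blue, green, red); there is no depth.
- imaging.camera_model(name): a dict with "fov_y" (degrees; the focal length in pixels is half the picture's height over the tangent of half this angle, whatever the lens; pixels are square), "cx", "cy" (the principal point, pixels), "xyz" and "rotation" of the camera in the world. Camera axes: x right, y up, looking along -z (the intrinsics and any distortion apply to the point x, -y, -z); pixel columns grow to the right and rows downward; lengths in m; the calibration is good to about 2 mm. A picture is of the moment at which its call begins. camera_model takes no time and is no camera call.
- order.job_done(): hands the job in; it is judged then, once.
The state is a dict: "clock": time; "qpos": joint angles; "qvel": joint speeds; "joint_torque": joint torques, N m; "eef_pos": TCP position; "ee_rot": TCP orientation; "wrist_force": force on the tool from outside, world axes, zero at the start; "torque": the same for the moment, N m; "grip_width": finger opening in m; "gripper_force": force on a finger pad.
Only numpy, scipy, OpenCV 4.12 (cv2) and the standard library are available. Lean on these libraries where they do the work, as an engineer would, in place of code of your own. Each camera call takes 0.05 s, during which the arm holds its last target. There are 200 camera calls.

## Working session

There is one attempt and no reset: what is moved stays moved. The work goes in short steps, Python scripts to look and compute and a tool call to move; the robot and the scene stay as the last step left them, time stands still between calls to the robot, and variables do not carry over. Pictures are saved under pics/ and viewed, at most 13 in all, crops included, and the job is handed in when it is done.

Besides the shell and the picture viewer there is one more tool, called after "Call:" as name(argument=value, ...) on one line, values as JSON. apply_moves: Moves the arm, as the interface text tells. Its arguments: {"type":"object","properties":{"increments":{"type":"array","items":{"type":"array","items":{"type":"number"}}},"claw":{"type":"number"},"squeeze":{"type":"number"}},"required":["increments"]}

```bash
mkdir -p pics
python3 - <<'E'
from cell import manip, imaging, order
import cv2,numpy as np
np.set_printoptions(precision=4,suppress=True)
for n in ("scene","top"):
    im=imaging.get_image(n); cv2.imwrite(f"pics/{n}0.png",im)
    cv2.imwrite(f"pics/{n}0v.png",cv2.resize(im,(768,576),interpolation=cv2.INTER_CUBIC))
    print(n,imaging.camera_model(n))
s=manip.sense(); print(s)
E
```

```text
scene {'fov_y': 47.010751943162894, 'cx': 255.1927023823228, 'cy': 186.21918283788355, 'xyz': array([ 0.0317, -0.1522,  1.1526]), 'rotation': array([[ 0.3568,  0.8151, -0.4563],
       [-0.9341,  0.314 , -0.1695],
       [ 0.0051,  0.4868,  0.8735]])}
top {'fov_y': 54.2011043267335, 'cx': 264.71734349492596, 'cy': 193.5367848802764, 'xyz': array([0.3945, 0.0279, 1.1968]), 'rotation': array([[-0.0212,  0.9887, -0.1485],
       [-0.9995, -0.0247, -0.0215],
       [-0.025 ,  0.148 ,  0.9887]])}
{'clock': 0.1, 'qpos': array([-1.3332,  0.3338,  0.0399,  1.4662, -0.0134,  1.3433, -0.0585]), 'qvel': array([-0.0001, -0.0017,  0.001 , -0.0015,  0.0007, -0.0004,  0.0011]), 'joint_torque': array([  0.0061, -66.0013,   1.3714, -40.6462,   0.0172,   0.0091,
         0.    ]), 'eef_pos': array([0.2147, 0.6132, 0.3031]), 'ee_rot': array([[-0.9438,  0.3304, -0.0004],
       [ 0.3304,  0.9438, -0.0013],
       [-0.0001, -0.0014, -1.    ]]), 'wrist_force': array([ 0.3448, -0.0473, -0.4312]), 'torque': array([ 0.0372, -0.0459,  0.0106]), 'gripper_force': 0.0, 'grip_width': 0.0855007137437794}
```

View pics/scene0v.png

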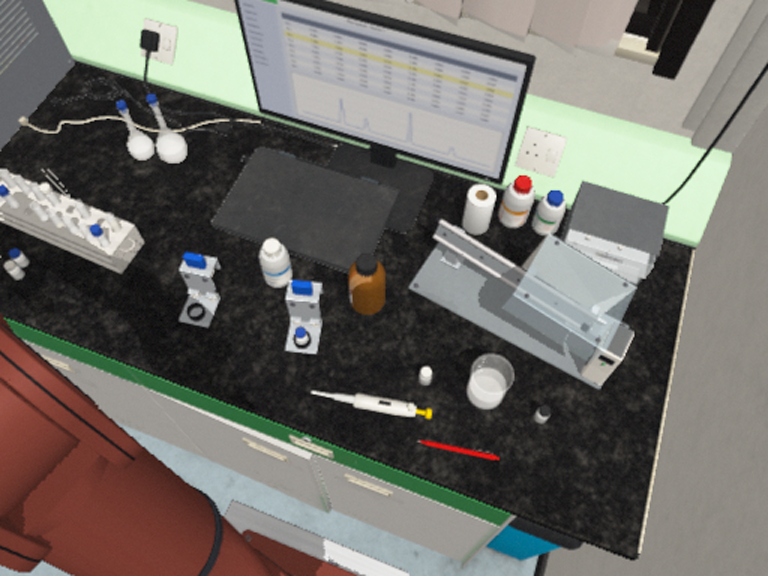

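View pics/top0v.png

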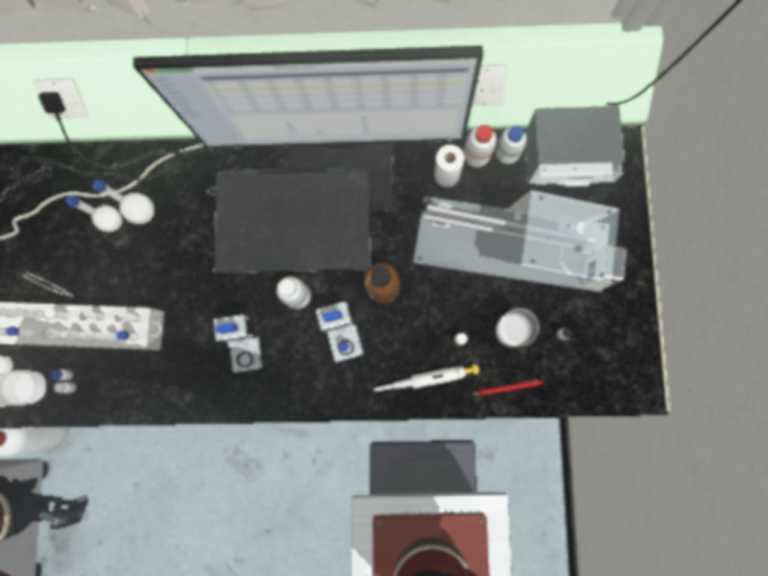

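The pictures show carrier_b (empty, scene px 768-scale ≈(197,290)), carrier_a (blue vial, ≈(303,318)), the white vial (426,376), beaker (490,382), black vial (542,414), and the rail from (440,228) down to (615,340). Next I'll take enlarged crops for exact pixels.

```bash
cat > h.py <<'E'
import numpy as np,cv2
from cell import manip,imaging,order
np.set_printoptions(precision=4,suppress=True)
CM={n:imaging.camera_model(n) for n in("scene","top")}
def ray(n,u,v):
    c=CM[n];f=192/np.tan(np.radians(c["fov_y"]/2))
    d=np.array(c["rotation"])@np.array([(u-c["cx"])/f,-(v-c["cy"])/f,-1.])
    return np.array(c["xyz"]),d/np.linalg.norm(d)
def plane(n,u,v,z):
    o,d=ray(n,u,v);return o+d*(z-o[2])/d[2]
def tri(a,b):  # scene px, top px
    (o1,d1),(o2,d2)=ray("scene",*a),ray("top",*b)
    A=np.stack([d1,-d2],1);t=np.linalg.lstsq(A,o2-o1,rcond=None)[0]
    p,q=o1+d1*t[0],o2+d2*t[1];return (p+q)/2,np.linalg.norm(p-q)
def proj(n,p):
    c=CM[n];f=192/np.tan(np.radians(c["fov_y"]/2));q=np.array(c["rotation"]).T@(np.asarray(p)-c["xyz"])
    return np.array([c["cx"]-f*q[0]/q[2],c["cy"]+f*q[1]/q[2]])
def inc(target_tcp,R=None):
    """shift (cm) and turn from the present pose, tool axes"""
    s=manip.sense();R0=np.array(s["ee_rot"]);sh=R0.T@(np.asarray(target_tcp)-s["eef_pos"])*100
    rv=cv2.Rodrigues(R0.T@R)[0].ravel() if R is not None else np.zeros(3)
    return sh,rv
E
python3 - <<'E'
from h import *
S=cv2.imread("pics/scene0.png");T=cv2.imread("pics/top0.png")
def blobs(n,im):
    h=cv2.cvtColor(im,cv2.COLOR_BGR2HSV)
    m=cv2.inRange(h,(100,140,60),(125,255,255))
    k,l,st,c=cv2.connectedComponentsWithStats(m)
    for i in range(1,k):
        if st[i,4]>6: print(n,c[i],st[i])
blobs("scene",S);blobs("top",T)
def crop(im,x,y,w,h,W,H): return cv2.resize(im[y:y+h,x:x+w],(W,H),interpolation=cv2.INTER_CUBIC)
# carriers
a=crop(S,110,155,110,85,440,340);b=crop(T,135,180,110,75,352,240)
out=np.zeros((600,800,3),np.uint8)
out[:340,:440]=a;out[350:590,:352]=b
c=crop(S,270,140,160,130,360,292);d=crop(T,265,120,160,80,440,220)
out[:292,440:]=c;out[350:570,355:795]=d
cv2.imwrite("pics/comp.png",out)
E
```

```text
scene [100.5833  65.0278] [97 62  8  7 36]
scene [80.4324 69.4865] [77 67  8  6 37]
scene [  1.7308 126.6538] [  0 124   5   6  26]
scene [369.6585 131.378 ] [365 127  10  10  82]
scene [ 63.619  153.0952] [ 60 150   8   7  42]
scene [  9.0526 167.9211] [  6 165   7   7  38]
scene [129.1496 172.6457] [121 167  16  12 127]
scene [200.9322 190.9068] [194 186  14  11 118]
scene [199.7273 221.3333] [197 219   7   6  33]
top [ 66.     123.3529] [ 64 121   5   5  17]
top [ 47.2727 133.5   ] [ 45 132   6   4  22]
top [221.125 210.225] [216 208  11   6  40]
top [150.5    218.4091] [145 216  12   5  44]
top [ 81.125 223.125] [ 80 222   3   3   8]
top [228.5 230.5] [227 229   4   4  12]
```

View pics/comp.png

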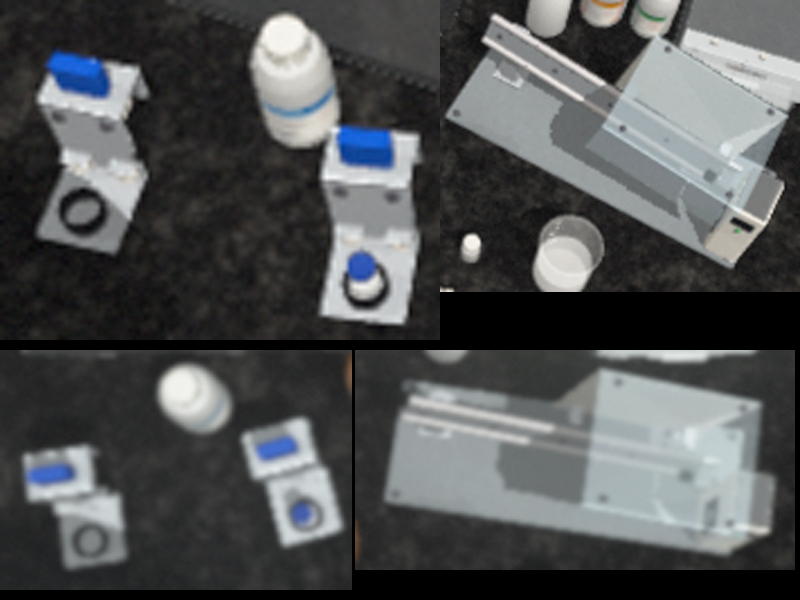

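Run:
```python
from h import *
S=cv2.imread("pics/scene0.png");T=cv2.imread("pics/top0.png")
def crop(im,x,y,w,h,k): return cv2.resize(im[y:y+h,x:x+w],None,fx=k,fy=k,interpolation=cv2.INTER_CUBIC)
out=np.zeros((600,800,3),np.uint8)
out[:360,:520]=crop(S,285,145,65,45,8)
out[364:600,:520]=crop(T,270,125,130,59,4)
out[:240,530:770]=crop(S,335,250,40,40,6)
out[250:490,530:770]=crop(T,355,203,40,40,6)
cv2.imwrite("pics/comp2.png",out)
# cup / cap rough
u=lambda X,Y,k,ox,oy:(ox+(X+.5)/k-.5,oy+(Y+.5)/k-.5)
bS=u(83,210,4,110,155);bT=u(90,541,3.2,135,180) if 0 else u(90,541-350,3.2,135,180)
print("cupB scene",plane("scene",*bS,.021),"top",plane("top",*bT,.021))
for nm,a,b in(("blkB",(129.15,172.65),(150.5,218.4)),("blkA",(200.93,190.9),(221.1,210.2)),("capA",(199.7,221.3),(228.5,230.5))):
    print(nm,tri(a,b),plane("scene",*a,.113),plane("top",*b,.115))
print("blackvial",plane("scene",541.5/1.5-.2,412/1.5,.036),plane("top",564/1.5,333.5/1.5,.036))
print("whitevial",plane("scene",426/1.5,374/1.5,.036),plane("top",461/1.5,339/1.5,.036))
print("beaker base",plane("top",517/1.5,329/1.5,.03),plane("scene",487/1.5,386/1.5,.03))
```

```text
cupB scene [0.4309 0.3755 0.021 ] top [0.434  0.3761 0.021 ]
blkB (array([0.4923, 0.388 , 0.1093]), np.float64(0.001505073395484357)) [0.4904 0.3868 0.113 ] [0.4922 0.3854 0.115 ]
blkA (array([0.5116, 0.1809, 0.1083]), np.float64(0.001494351701393959)) [0.5091 0.1801 0.113 ] [0.5112 0.1793 0.115 ]
capA (array([0.456 , 0.168 , 0.0359]), np.float64(0.0007505064120661238)) [0.4265 0.1462 0.113 ] [0.4519 0.1581 0.115 ]
blackvial [ 0.4673 -0.2867  0.036 ] [ 0.4709 -0.2866  0.036 ]
whitevial [ 0.4617 -0.0768  0.036 ] [ 0.4645 -0.0759  0.036 ]
beaker base [ 0.4828 -0.1925  0.03  ] [ 0.4816 -0.1853  0.03  ]
```

View pics/comp2.png

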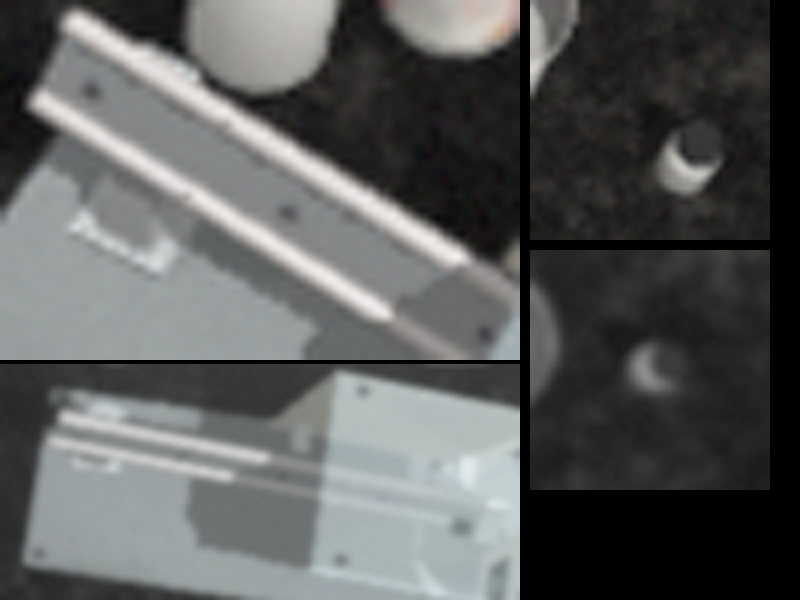

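```bash
cat > rail.py <<'E'
from h import *
from scipy.optimize import least_squares
from scipy.ndimage import map_coordinates
S=cv2.imread("pics/scene0.png");T=cv2.imread("pics/top0.png")
u=lambda X,Y,k,ox,oy:np.array((ox+(X+.5)/k-.5,oy+(Y+.5)/k-.5))
def refine(im,a,b):
    g=im.mean(2);d=(b-a)/np.linalg.norm(b-a);n=np.array([-d[1],d[0]]);P=[]
    for t in np.linspace(.05,.95,25):
        o=np.arange(-3,3.01,.1);q=a+(b-a)*t+o[:,None]*n
        v=map_coordinates(g,[q[:,1],q[:,0]],order=1);w=np.clip(v-(v.max()*.5+np.median(v)*.5),0,None)
        P.append(a+(b-a)*t+n*(w@o/w.sum()))
    vx,vy,x,y=cv2.fitLine(np.float32(P),cv2.DIST_HUBER,0,.01,.01).ravel();return np.array([x,y]),np.array([-vy,vx])
s=lambda X,Y:u(X,Y,8,285,145)
t=lambda X,Y:u(X,Y-364,4,270,125)
L=[("scene","rod",refine(S,s(75,18),s(462,258))),("top","rod",refine(T,t(62,416),t(268,458))),
   ("scene","gd",refine(S,s(38,100),s(388,315))),("top","gd",refine(T,t(50,441),t(232,477)))]
C=[("scene",(-.085,.17),u(7,113,2.25,270,140)),("scene",(-.085,-.235),u(295,267,2.25,270,140)),
   ("top",(-.085,.17),t(22,566)),("top",(-.085,-.235),u(375,205,2.75,265,120))]
def frame(p):
    c,sn=np.cos(p[2]),np.sin(p[2]);X=np.array([c,sn,0]);a=np.radians(10)
    Y=np.array([-sn*np.cos(a),c*np.cos(a),np.sin(a)]);return np.stack([X,Y,np.cross(X,Y)],1),np.array([p[0],p[1],.113])
def res(p,full=False):
    R,o=frame(p);r=[]
    for n,k,(q,nn) in L:
        for y in(-.01,.155):
            P=o+R@(np.array([0,y,0]) if k=="rod" else np.array([-.004,y,-.049]));r.append((proj(n,P)-q)@nn*(1 if k=="rod" else .6))
    c,sn=np.cos(p[2]),np.sin(p[2])
    for n,(x,y),q in C:
        r+=list((proj(n,[p[0]+c*x-sn*y,p[1]+sn*x+c*y,.008])-q)*.4)
    for n,q in(("scene",s(66,12)),("top",t(58,415))):
        r+=list((proj(n,o+R@[0,.160,0])-q)*.3)
    return np.array(r)
if __name__=="__main__":
    f=least_squares(res,[.72,-.2,0],loss="soft_l1");print(f.x,res(f.x))
    R,o=frame(f.x);print(R,o,"load",o+R@[0,.085,0])
E
python3 rail.py
python3 - <<'E'
from h import *
S=cv2.imread("pics/scene0.png").mean(2)
# cup B ring, scene: dark ring
g=cv2.resize(S[190:225,112:150],None,fx=8,fy=8,interpolation=cv2.INTER_CUBIC)
m=(g<70).astype(np.uint8)
cs,_=cv2.findContours(m,cv2.RETR_CCOMP,cv2.CHAIN_APPROX_NONE)
for c in cs:
    if len(c)>60:
        e=cv2.fitEllipse(c);x,y=e[0];U=(112+(x+.5)/8-.5,190+(y+.5)/8-.5);print(U,np.array(e[1])/8,e[2],cv2.contourArea(c)/64,plane("scene",*U,.021))
E
```

```text
[ 0.6867 -0.164  -0.1828] [-0.3187 -0.1364  0.1761  0.3172 -0.2444 -0.1954  0.0165 -0.0413 -0.3564
  0.213  -0.221   0.1588  0.0336 -0.2081  0.0788 -0.0397  0.1139  0.1434
  0.0052  0.1515]
[[ 0.9833  0.1791 -0.0316]
 [-0.1818  0.9684 -0.1708]
 [ 0.      0.1736  0.9848]] [ 0.6867 -0.164   0.113 ] load [ 0.7019 -0.0816  0.1278]
(130.29102897644043, 207.49227905273438) [11.4501 12.0066] 126.63077545166016 107.546875 [0.4298 0.3752 0.021 ]
(130.2634792327881, 207.48692512512207) [5.8636 9.1912] 65.21532440185547 42.2734375 [0.4298 0.3753 0.021 ]
(130.6443977355957, 206.3538761138916) [41.3949 41.7965] 34.091732025146484 748.6484375 [0.4334 0.376  0.021 ]
```

Run:
```python
from h import *
print(plane("scene",361.75,273.25,.040),plane("top",378.25,221.75,.040),tri((361.75,273.25),(378.25,221.75)))
S=cv2.imread("pics/scene0.png");T=cv2.imread("pics/top0.png")
g=S[250:290,340:380].mean(2)
m=(g>90).astype(np.uint8);k,l,st,c=cv2.connectedComponentsWithStats(m)
for i in range(1,k):
    if st[i,4]>5:print(c[i]+[340,250],st[i])
# bottom of the white body in crop: (685,190) front-lowest
print("bottom front",plane("scene",335+155.5/6-.5,250+190/6-.5,.0))
Rv=np.array([[0,1,0],[1,0,0],[0,0,-1.]])
print(inc([.47,-.287,.30],Rv), inc([.5,.2,.30],Rv))
```

```text
[ 0.4704 -0.2876  0.04  ] [ 0.4723 -0.2925  0.04  ] (array([ 0.4711, -0.2897,  0.0415]), np.float64(0.005036812151740437))
[340.8235 252.4706] [ 0  0  3  7 17]
[360.0625 278.0417] [16 24 10  8 48]
bottom front [ 0.4636 -0.2946  0.    ]
(array([-53.8396, -76.5269,   0.426 ]), array([-0.0011,  0.0009,  1.234 ])) (array([-40.579 , -29.5711,   0.3594]), array([-0.0011,  0.0009,  1.234 ]))
```

Call:
apply_moves(increments=[[-4, -3, 0, 0, 0, 0.14], [-8, -6, 0, 0, 0, 0.28], [-12, -9, 0, 0, 0, 0.42], [-16, -12, 0, 0, 0, 0.56], [-20, -15, 0, 0, 0, 0.7]], claw=0, squeeze=25)

```text
clock: 0.6
eef_pos: [0.3547, 0.4038, 0.3037]
ee_rot: [[-0.504, 0.864, -0.0], [0.864, 0.504, -0.0], [0.0, -0.0, -1.0]]
wrist_force: [0.5, 0.4, -0.4]
grip_width: 0.0856
gripper_force: 0.0
```

Run:
```python
from h import *
s=manip.sense();print(s["clock"],s["eef_pos"],s["ee_rot"],s["qpos"])
Rv=np.array([[0,1,0],[1,0,0],[0,0,-1.]])
print(inc([.471,-.289,.30],Rv), inc([.5,.2,.30],Rv))
```

```text
0.6 [0.3547 0.4038 0.3037] [[-0.504   0.8637 -0.0003]
 [ 0.8637  0.504  -0.0002]
 [ 0.     -0.0004 -1.    ]] [-1.1516  0.1014  0.2363  1.7503 -0.0248  1.2932 -0.3814]
(array([-65.6967, -24.8771,   0.3748]), array([-0.0004,  0.0001,  0.5283])) (array([-24.9246,   2.2754,   0.3646]), array([-0.0004,  0.0001,  0.5283]))
```

Call:
apply_moves(increments=[[-5, 0.5, 0, 0, 0, 0.11], [-10, 1, 0, 0, 0, 0.22], [-15, 1.5, 0.2, 0, 0, 0.33], [-20, 2, 0.3, 0, 0, 0.44], [-25, 2.3, 0.4, 0, 0, 0.53]])

```text
clock: 1.1
eef_pos: [0.5011, 0.2014, 0.2998]
ee_rot: [[0.0, 1.0, -0.0], [1.0, -0.0, 0.0], [0.0, -0.0, -1.0]]
wrist_force: [0.9, 0.9, -0.4]
grip_width: 0.0856
gripper_force: 0.0
```

Call:
apply_moves(increments=[[-4.9, 0, 0, 0, 0, 0], [-9.8, 0, 0, 0, 0, 0], [-14.7, 0, 0, 0, 0, 0], [-19.6, 0, 0, 0, 0, 0], [-24.5, 0, 0, 0, 0, 0]])

```text
clock: 1.6
eef_pos: [0.5008, -0.0437, 0.2999]
ee_rot: [[-0.004, 1.0, -0.0], [1.0, 0.004, 0.0], [0.0, -0.0, -1.0]]
wrist_force: [1.8, 0.4, 0.4]
grip_width: 0.0853
gripper_force: 0.0
```

Call:
apply_moves(increments=[[-4.9, -0.5, 0, 0, 0, 0], [-9.8, -1, 0, 0, 0, 0], [-14.7, -1.5, 0, 0, 0, 0], [-19.6, -2, 0, 0, 0, 0], [-24.5, -3, 0, 0, 0, 0]])

```text
clock: 2.1
eef_pos: [0.4721, -0.2884, 0.3]
ee_rot: [[-0.005, 1.0, 0.001], [1.0, 0.005, 0.0], [0.0, 0.001, -1.0]]
wrist_force: [0.1, 0.3, 0.1]
grip_width: 0.0848
gripper_force: 0.0
```

Run:
```python
from h import *
s=manip.sense();print(s["clock"],s["eef_pos"],s["ee_rot"],s["qpos"])
Rv=np.array([[0,1,0],[1,0,0],[0,0,-1.]])
print(inc([.471,-.289,.091],Rv))
im=imaging.get_image("scene");cv2.imwrite("pics/s1.png",im)
T=imaging.get_image("top");cv2.imwrite("pics/t1.png",T)
```

```text
2.1 [ 0.4721 -0.2884  0.3   ] [[-0.0051  1.      0.0005]
 [ 1.      0.0051  0.    ]
 [ 0.      0.0005 -1.    ]] [-0.3352  0.1773  0.9122  1.7448 -0.146   1.29    0.6151]
(array([-0.0628, -0.119 , 20.8965]), array([ 0.0005, -0.    ,  0.0051]))
```

Call:
apply_moves(increments=[[-0.1, -0.1, 4.5, 0, 0, 0], [-0.2, -0.1, 9, 0, 0, 0], [-0.2, -0.1, 13.5, 0, 0, 0], [-0.2, -0.1, 17.5, 0, 0, 0], [-0.2, -0.1, 20.9, 0, 0, 0]])

```text
clock: 2.7
eef_pos: [0.4705, -0.2883, 0.0885]
ee_rot: [[-0.004, 1.0, -0.002], [1.0, 0.004, 0.001], [0.001, -0.002, -1.0]]
wrist_force: [1.0, -0.1, -0.1]
grip_width: 0.0853
gripper_force: 0.0
```

Run:
```python
from h import *
s=manip.sense();print(s["clock"],s["eef_pos"],s["wrist_force"])
o=np.zeros((600,800,3),np.uint8)
S=imaging.get_image("scene");T=imaging.get_image("top")
o[:560,:400]=cv2.resize(S[220:300,330:387],(400,560),interpolation=cv2.INTER_CUBIC)
o[:560,400:]=cv2.resize(T[180:260,345:402],(400,560),interpolation=cv2.INTER_CUBIC)
cv2.imwrite("pics/g1.png",o)
```

```text
2.7 [ 0.4705 -0.2883  0.0885] [ 1.0331 -0.1159 -0.1222]
```

View pics/g1.png

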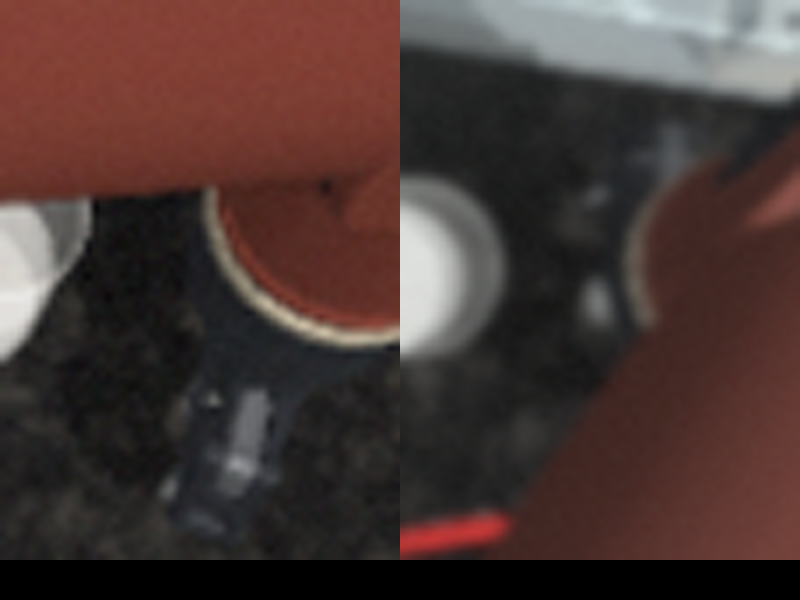

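The close view shows the gripper standing clear of the beaker (rim right edge ≈(90,230) left panel), with the vial hidden between the fingers. I'll close on it now.

Call:
apply_moves(increments=[[0, 0, -0.2, 0, 0, 0], [0, 0, -0.2, 0, 0, 0], [0, 0, -0.2, 0, 0, 0], [0, 0, -0.2, 0, 0, 0], [0, 0, -0.2, 0, 0, 0]], claw=1, squeeze=25)

```text
clock: 3.3
eef_pos: [0.472, -0.289, 0.0941]
ee_rot: [[-0.004, 1.0, 0.002], [1.0, 0.004, -0.0], [-0.0, 0.002, -1.0]]
wrist_force: [-0.1, 0.6, 6.7]
grip_width: 0.0219
gripper_force: 25.1
```

Call:
apply_moves(increments=[[0, 0, 0, 0, 0, 0], [0, 0, 0, 0, 0, 0]])

```text
clock: 3.5
eef_pos: [0.4721, -0.2891, 0.0941]
ee_rot: [[-0.004, 1.0, 0.002], [1.0, 0.004, -0.0], [-0.0, 0.002, -1.0]]
wrist_force: [-0.5, 1.2, 8.5]
grip_width: 0.0215
gripper_force: 25.1
```

Call:
apply_moves(increments=[[0, 0, -3, 0, 0, 0], [0, 0, -7, 0, 0, 0], [0, 0, -11.5, 0, 0, 0], [0, 0, -15, 0, 0, 0], [0, 0, -17, 0, 0, 0]])

```text
clock: 4.0
eef_pos: [0.4718, -0.2896, 0.2663]
ee_rot: [[-0.004, 1.0, 0.004], [1.0, 0.004, -0.001], [-0.001, 0.004, -1.0]]
wrist_force: [-0.0, -0.5, -0.6]
grip_width: 0.0219
gripper_force: 24.7
```

Call:
apply_moves(increments=[[4, 0.5, 0, 0, 0, -0.13], [8.5, 1, 0, 0, 0, -0.26], [13, 1.5, 0, 0, 0, -0.39], [17.5, 2.0, 0, 0, 0, -0.52], [22, 2.5, 0, 0, 0, -0.65]])

```text
clock: 4.5
eef_pos: [0.4953, -0.0671, 0.2635]
ee_rot: [[-0.612, 0.791, 0.001], [0.791, 0.612, 0.001], [-0.0, 0.001, -1.0]]
wrist_force: [1.4, -0.9, -0.8]
grip_width: 0.0216
gripper_force: 24.7
```

```bash
python3 - <<'E'
from h import *
s=manip.sense();print(s["clock"],s["eef_pos"],s["grip_width"],s["qpos"])
# carrier B yaw -> tool y along carrier y
X=np.array([.4923-.4310,.388-.3755]);yaw=np.arctan2(X[1],X[0]);print("yawB",yaw)
def Rt(a): # tool y at angle a
    y=np.array([np.cos(a),np.sin(a),0]);z=np.array([0,0,-1.]);return np.stack([np.cross(y,z),y,z],1)
print(inc([.43,.3755,.26],Rt(yaw+np.pi/2)))
S=imaging.get_image("scene");cv2.imwrite("pics/s2.png",S)
E
cat >> h.py <<'E'
def Rt(a):
    y=np.array([np.cos(a),np.sin(a),0]);z=np.array([0,0,-1.]);return np.stack([np.cross(y,z),y,z],1)
E
```

```text
4.5 [ 0.4953 -0.0671  0.2635] 0.02163293926509416 [-0.63    0.0398  0.7025  1.9071 -0.0284  1.2031  0.7414]
yawB 0.20115729759196965
(array([38.988 , 21.9424,  0.3769]), array([ 0.0011,  0.0009, -1.1129]))
```

Call:
apply_moves(increments=[[4, 2.2, 0, 0, 0, -0.13], [8, 4.4, 0, 0, 0, -0.26], [12, 6.6, 0, 0, 0, -0.39], [16, 8.8, 0, 0, 0, -0.52], [20, 11, 0, 0, 0, -0.65]])

```text
clock: 5.05
eef_pos: [0.4606, 0.1583, 0.2634]
ee_rot: [[-0.966, 0.259, 0.001], [0.259, 0.966, 0.001], [-0.0, 0.001, -1.0]]
wrist_force: [0.6, 0.4, -0.5]
grip_width: 0.0214
gripper_force: 24.7
```

Run:
```python
from h import *
s=manip.sense();print(s["clock"],s["eef_pos"],s["grip_width"])
print(inc([.43,.3755,.18],Rt(.2+np.pi/2)))
```

```text
5.05 [0.4606 0.1583 0.2634] 0.02140966862061903
(array([ 8.5939, 20.1785,  8.3546]), array([ 0.0008,  0.0006, -0.4624]))
```

Call:
apply_moves(increments=[[1.7, 4, 0, 0, 0, -0.1], [3.4, 8.2, 0, 0, 0, -0.2], [5.2, 12.2, 0.5, 0, 0, -0.3], [6.9, 16.2, 2, 0, 0, -0.4], [8.6, 20.2, 5, 0, 0, -0.46]])

```text
clock: 5.55
eef_pos: [0.4322, 0.3747, 0.2161]
ee_rot: [[-0.981, -0.196, 0.003], [-0.196, 0.981, 0.004], [-0.003, 0.003, -1.0]]
wrist_force: [0.8, -0.2, -0.6]
grip_width: 0.0216
gripper_force: 24.7
```

Call:
apply_moves(increments=[[0, 0, 0, 0, 0, 0], [0, 0, 0, 0, 0, 0]])

```text
clock: 5.75
eef_pos: [0.4312, 0.3724, 0.2136]
ee_rot: [[-0.981, -0.193, -0.001], [-0.193, 0.981, -0.002], [0.001, -0.002, -1.0]]
wrist_force: [1.0, 0.2, -0.0]
grip_width: 0.022
gripper_force: 24.7
```

Run:
```python
from h import *
s=manip.sense();print(s["clock"],s["eef_pos"],s["grip_width"],s["ee_rot"])
o=np.zeros((600,800,3),np.uint8)
S=imaging.get_image("scene");T=imaging.get_image("top");cv2.imwrite("pics/s3.png",S);cv2.imwrite("pics/t3.png",T)
o[:480,:400]=cv2.resize(S[150:234,95:165],(400,480),interpolation=cv2.INTER_CUBIC)
o[:480,400:]=cv2.resize(T[190:274,125:195],(400,480),interpolation=cv2.INTER_CUBIC)
cv2.imwrite("pics/g2.png",o)
```

```text
5.75 [0.4312 0.3724 0.2136] 0.02200703180132145 [[-0.9812 -0.193  -0.0011]
 [-0.193   0.9812 -0.0021]
 [ 0.0015 -0.0018 -1.    ]]
```

View pics/g2.png

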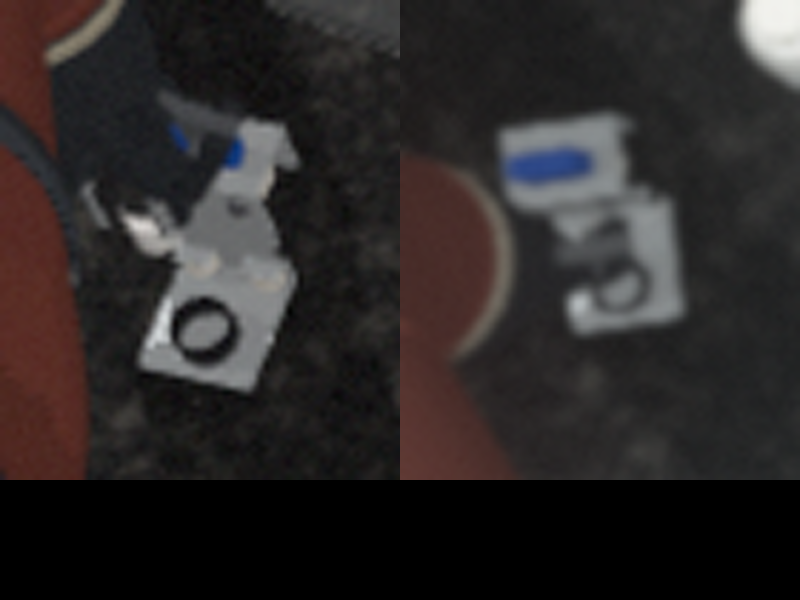

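Run:
```python
from h import *
S=cv2.imread("pics/s3.png")
g=S.mean(2)[180:200,110:130].astype(int)
sat=cv2.cvtColor(S,cv2.COLOR_BGR2HSV)[180:200,110:130]
m=((g>110)).astype(np.uint8);k,l,st,c=cv2.connectedComponentsWithStats(m)
for i in range(1,k): print(c[i]+[110,180],st[i])
print(g[4:18,2:20])
p=proj("scene",[.4312,.3724,.1196]);print("expected bottom centre px",p,"at +21mm",proj("scene",[.4312,.3724,.1406]))
print(plane("scene",120.3,190.1,.13),plane("top",156.1,242.1,.13), "top exp",proj("top",[.4312,.3724,.13]))
T=cv2.imread("pics/t3.png").mean(2).astype(int);print(T[236:250,148:166])
```

```text
[124.0986 192.7465] [ 7  8 13 12 71]
[[ 26  28  32  30  36  37  32  35  43  50  37  35  28  30  30  30  32  33]
 [ 37  26  27  35  45  34  36  38  58  77  72  70  40  29  32  37  40  66]
 [ 73  38  29  52  69  35  30  32  44  84 108 103  62  31  26  36  60  97]
 [ 98  63  28  48  86 100  89  71  75  90 101 102  78  43  29  36  66 106]
 [ 98  80  37  41  97 159 174 154 153 136  89 108 104  67  30  42  81 106]
 [ 74  86  51  27  49 128 200 208 207 187 129 101 102  78  58  75  98 108]
 [ 33  32  36  33  43  89 148 184 188 186 163  88 113 116 107 105 107 105]
 [ 32  26  29  32  25  39  96 146 160 165 151 122 132 136 136 113 103 106]
 [ 37  29  30  33  27  24  66 119 148 156 160 160 156 153 153 124 112 111]
 [ 40  37  33  29  30  27  42  82 128 143 149 148 133 130 150 138 134 126]
 [ 42  36  34  30  29  31  34  43  70  93 109  95  55  91 142 139 139 139]
 [ 30  35  35  26  25  35  34  30  31  34  33  24  41  91 132 141 139 136]
 [ 33  30  35  31  31  34  32  33  30  31  30  26  26  41  86 130 141 136]
 [ 27  28  28  34  30  32  33  29  27  24  30  32  34  69 123 140 141 145]]
expected bot
[... 487 characters left out ...]
 85 104 117 125 128 122]
 [ 38  39  36  38  40  48  78 113 131 129 102  83  96 116 126 128 126 116]
 [ 39  38  38  38  40  57 104 154 173 159 121  84  88 109 121 122 115  99]
 [ 40  38  37  37  39  57 113 166 181 163 127  93  81  93 103 101  94  86]
 [ 36  39  38  39  38  54 105 153 166 152 133 115 102  98 100  98  96 100]
 [ 38  37  39  38  38  46  86 129 144 142 137 132 127 124 122 121 117 117]
 [ 38  35  36  36  35  40  67 104 129 135 134 128 124 124 123 119 111 101]
 [ 39  38  38  35  34  36  54  84 110 118 111 101  93  88  87  83  77  66]
 [ 38  40  37  35  34  35  42  58  75  79  72  62  55  50  47  44  42  40]
 [ 41  42  37  38  38  38  38  39  41  43  40  39  35  33  34  31  31  35]]
```

Call:
apply_moves(increments=[[0.09, 0.12, 2, 0, 0, 0], [0.18, 0.25, 4, 0, 0, 0], [0.18, 0.25, 6, 0, 0, 0], [0.18, 0.25, 8, 0, 0, 0], [0.18, 0.25, 9.3, 0, 0, 0]])

```text
clock: 6.35
eef_pos: [0.4302, 0.3729, 0.1214]
ee_rot: [[-0.982, -0.189, 0.0], [-0.189, 0.982, 0.0], [-0.0, 0.0, -1.0]]
wrist_force: [-0.3, -0.7, 0.3]
grip_width: 0.0219
gripper_force: 24.7
```

Call:
apply_moves(increments=[[0, 0, 0, 0, 0, 0], [0, 0, 0, 0, 0, 0]])

```text
clock: 6.55
eef_pos: [0.4301, 0.374, 0.1225]
ee_rot: [[-0.982, -0.191, 0.001], [-0.191, 0.982, 0.001], [-0.001, 0.0, -1.0]]
wrist_force: [-0.2, 0.8, 0.1]
grip_width: 0.0218
gripper_force: 24.7
```

Run:
```python
from h import *
s=manip.sense();print(s["clock"],s["eef_pos"],s["wrist_force"])
o=np.zeros((600,800,3),np.uint8)
S=imaging.get_image("scene");T=imaging.get_image("top");cv2.imwrite("pics/s4.png",S);cv2.imwrite("pics/t4.png",T)
o[:600,:400]=cv2.resize(S[190:235,112:142],(400,600),interpolation=cv2.INTER_CUBIC)
o[:600,400:]=cv2.resize(T[215:260,145:175],(400,600),interpolation=cv2.INTER_CUBIC)
cv2.imwrite("pics/g3.png",o)
b=s["eef_pos"]-[0,0,.094]
print("exp bottom",b,proj("scene",b),"cup px 130.3 207.3 rim; z21",plane("scene",130.3,207.4,.021))
```

```text
6.55 [0.4301 0.374  0.1225] [-0.2138  0.767   0.1303]
exp bottom [0.4301 0.374  0.0285] [130.0849 206.3685] cup px 130.3 207.3 rim; z21 [0.4301 0.3753 0.021 ]
```

View pics/g3.png

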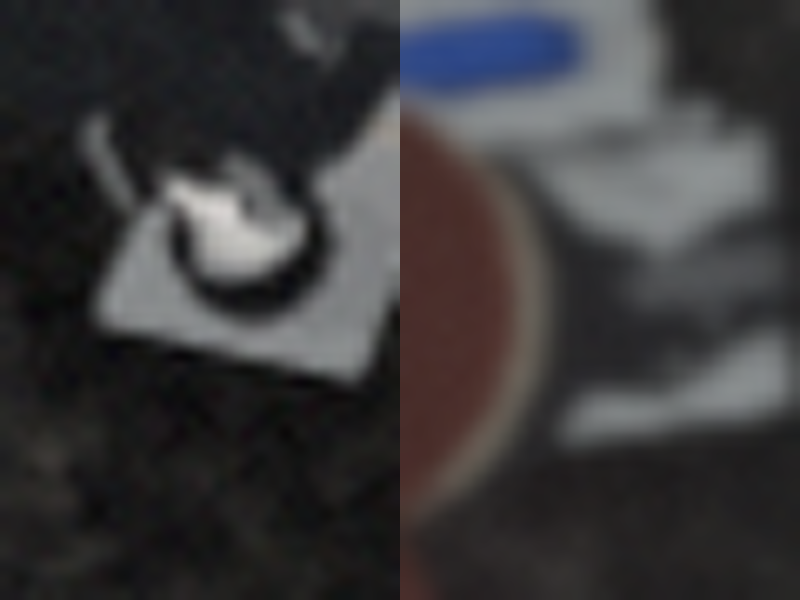

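Run:
```python
from h import *
S0=cv2.imread("pics/scene0.png").mean(2).astype(int);S4=cv2.imread("pics/s4.png").mean(2).astype(int)
print("cols 122..140 rows 198..217");print(S0[198:217,122:140]);print(S4[198:217,122:140])
for c in([.433,.379],[.4303,.3755]):
    print(c,"rim out/inner/base extents:")
    for r,z in((.0165,.021),(.0135,.021),(.0135,.005),(.0165,.002)):
        a=np.linspace(0,2*np.pi,73);P=np.array([proj("scene",[c[0]+r*np.cos(t),c[1]+r*np.sin(t),z]) for t in a]);print(r,z,P.min(0),P.max(0))
a=np.linspace(0,2*np.pi,73);P=np.array([proj("scene",[.4301+.0115*np.cos(t),.374+.0115*np.sin(t),.0285]) for t in a]);print("vial",P.min(0),P.max(0))
print(plane("scene",130.29,207.49,.0115),plane("top",162.8,239.4,.0115))
```

```text
cols 122..140 rows 198..217
[[ 23  18  28  86 138 140 161 200 196 205 198 196 197 197 191 181 189 207]
 [ 25  18  45  99 139 139 137 139 158 191 195 198 200 201 199 202 197 189]
 [ 27  27  72 127 140 137 138 137 140 139 161 208 207 206 206 206 207 203]
 [ 20  44  95 137 137 135 127 125 121 119 145 187 197 208 207 206 206 207]
 [ 26  70 126 137 132 107  73  61  21  33  65 103 147 196 208 206 206 208]
 [ 45  97 138 128 104  42  22  19  21  20  23  24  73 151 196 207 205 208]
 [ 68 121 128  82  24  25  19  33  45  47  57  51  48  91 147 193 204 204]
 [ 89 140 119  39  24  26  50  80  94  96 108 102  67  44  93 147 185 200]
 [104 136 111  24  28  54 100 127 128 127 125 127 111  39  76 128 147 185]
 [128 129  91  23  44  90 129 126 127 126 127 127 103  23  58 104 128 147]
 [136 132 100  26  64 113 128 126 125 127 128 122  79  25  50  99 127 126]
 [138 138 118  42  70 121 128 126 127 124 109  81  26  16  62 115 127 128]
 [138 138 128  84  59  96 111 110 111  99  55  25  23  30  82 127 128 129]
 [139 137 137 122  62  28  44  39  37  23  20  19  30  66 104 128 129 127]
 [135 138 137 132 105 
[... 1682 characters left out ...]
 134 137 137 138 121]
 [ 18  24  22  13  24  43  63  89 112 122 124 127 133 137 139 140 134 109]]
[0.433, 0.379] rim out/inner/base extents:
0.0165 0.021 [123.8033 200.9929] [135.4723 211.3316]
0.0135 0.021 [124.8662 201.9219] [134.4135 210.3808]
0.0135 0.005 [126.2669 204.4324] [135.7073 212.8241]
0.0165 0.002 [125.4774 203.9766] [136.9915 214.218 ]
[0.4303, 0.3755] rim out/inner/base extents:
0.0165 0.021 [124.4217 202.1632] [136.1062 212.532 ]
0.0135 0.021 [125.486  203.0949] [135.046  211.5784]
0.0135 0.005 [126.8819 205.5962] [136.3347 214.012 ]
0.0165 0.002 [126.0901 205.136 ] [137.6194 215.4068]
vial [125.9671 202.755 ] [134.156  210.0129]
[0.4332 0.3796 0.0115] [0.4341 0.3788 0.0115]
```

The left panel shows the vial bottom (≈(245,240), scene px ≈(130,206)) just above the rim but off towards the front left of the cup. With the black side wall accounted for, the cup centre is (0.433, 0.379), so I'll shift about 5 mm.

Call:
apply_moves(increments=[[-0.15, 0.2, 0, 0, 0, 0], [-0.33, 0.41, 0, 0, 0, 0], [-0.33, 0.41, 0, 0, 0, 0], [-0.33, 0.41, 0, 0, 0, 0]])

```text
clock: 7.05
eef_pos: [0.432, 0.379, 0.1216]
ee_rot: [[-0.981, -0.192, 0.0], [-0.192, 0.981, 0.0], [-0.0, -0.0, -1.0]]
wrist_force: [-0.6, 0.8, -0.3]
grip_width: 0.0216
gripper_force: 24.7
```

Run:
```python
from h import *
s=manip.sense();print(s["clock"],s["eef_pos"],s["wrist_force"])
print(inc([.4326,.3787,.100]))
S=imaging.get_image("scene");cv2.imwrite("pics/s5.png",S);print(S.mean(2).astype(int)[200:213,122:140])
b=s["eef_pos"]+[.0005,.0004,-.094]
a=np.linspace(0,2*np.pi,73);P=np.array([proj("scene",[b[0]+.0115*np.cos(t),b[1]+.0115*np.sin(t),b[2]]) for t in a]);print("vial",P.min(0),P.max(0))
```

```text
7.05 [0.432  0.379  0.1216] [-0.5919  0.8001 -0.304 ]
(array([-0.0555, -0.0437,  2.1605]), array([0., 0., 0.]))
[[ 33  46  35  35  39  48  55  50  35  31  25  29  38  52  72 114 135 140]
 [ 55  73  33  31  43  67  87  89  66  31  30  36  59  98 114 137 138 137]
 [ 62 100  93  76  78  75  92 109  97  41  35  33  73 126 138 137 136 137]
 [ 59 128 178 170 160 151 135 101 102  77  33  32  77 130 138 138 138 136]
 [ 67 142 194 211 202 200 173  87 109 103  68  56  46  92 127 134 134 136]
 [ 88 142 138 145 173 182 170 128 114 118 123 105  68  46  91 130 129 129]
 [101 137 114  92 140 159 178 182 148 147 142 132 110  38  75 128 126 127]
 [127 128  96  71 125 164 187 190 185 168 142 126 103  24  56 105 128 126]
 [137 130  99  35  93 153 171 174 161 138 128 120  81  19  50  99 127 128]
 [138 137 118  41  72 125 133 131 126 125 110  79  24  19  67 115 127 128]
 [138 137 129  86  58  97 111 111 111  98  57  24  17  27  81 128 129 127]
 [138 138 139 124  62  29  46  44  39  24  23  26  30  66 105 127 130 129]
 [139 138 138 132 106  52  27  18  19  24  22  33  64 105 127 129 126 128]]
vial [124.7676 201.5989] [132.9401 208.8303]
```

Call:
apply_moves(increments=[[-0.05, -0.04, 0.4, 0, 0, 0], [-0.05, -0.04, 0.8, 0, 0, 0], [-0.05, -0.04, 1.1, 0, 0, 0], [-0.05, -0.04, 1.1, 0, 0, 0]])

```text
clock: 7.5
eef_pos: [0.4322, 0.3783, 0.1098]
ee_rot: [[-0.981, -0.192, -0.001], [-0.192, 0.981, -0.001], [0.001, -0.001, -1.0]]
wrist_force: [-0.1, -0.0, -0.0]
grip_width: 0.0216
gripper_force: 24.7
```

Call:
apply_moves(increments=[[0, 0, 0.4, 0, 0, 0], [0, 0, 0.8, 0, 0, 0], [0, 0, 1.1, 0, 0, 0], [0, 0, 1.1, 0, 0, 0]])

```text
clock: 7.9
eef_pos: [0.4325, 0.3785, 0.0993]
ee_rot: [[-0.981, -0.192, -0.0], [-0.192, 0.981, -0.0], [0.0, -0.0, -1.0]]
wrist_force: [-0.0, -0.6, -0.7]
grip_width: 0.0215
gripper_force: 24.7
```

Call:
apply_moves(increments=[[0, 0, 0, 0, 0, 0], [0, 0, 0, 0, 0, 0], [0, 0, 0, 0, 0, 0], [0, 0, 0, 0, 0, 0]], claw=0.3)

```text
clock: 8.3
eef_pos: [0.4325, 0.3786, 0.0996]
ee_rot: [[-0.981, -0.192, -0.0], [-0.192, 0.981, 0.0], [0.0, 0.0, -1.0]]
wrist_force: [-0.0, 0.4, 0.4]
grip_width: 0.0598
gripper_force: 0.0
```

Call:
apply_moves(increments=[[0, 0, -2, 0, 0, 0], [0, 0, -5, 0, 0, 0], [0, 0, -9, 0, 0, 0], [0, 0, -13, 0, 0, 0], [0, 0, -17, 0, 0, 0]])

```text
clock: 8.8
eef_pos: [0.4323, 0.3783, 0.2712]
ee_rot: [[-0.981, -0.192, 0.0], [-0.192, 0.981, -0.0], [-0.0, -0.0, -1.0]]
wrist_force: [-0.1, 1.3, 0.5]
grip_width: 0.0597
gripper_force: 0.0
```

Run:
```python
from h import *
s=manip.sense();print(s["clock"],s["eef_pos"],s["grip_width"])
S=imaging.get_image("scene");cv2.imwrite("pics/s6.png",S)
o=cv2.resize(S[160:240,105:225],None,fx=6,fy=6,interpolation=cv2.INTER_CUBIC);cv2.imwrite("pics/g4.png",o)
# carrier A: A grip target; rail-x yaw
yawA=np.arctan2(.1809-.168,.5116-.456);print("yawA",yawA)
# tool y along carrier x
print(inc([.5116,.1809,.25],Rt(yawA)))
```

```text
8.8 [0.4323 0.3783 0.2712] 0.059708345699665426
yawA 0.22798072537620967
(array([ -3.7641, -21.023 ,   2.7459]), array([0.01  , 0.0013, 1.5355]))
```

View pics/g4.png

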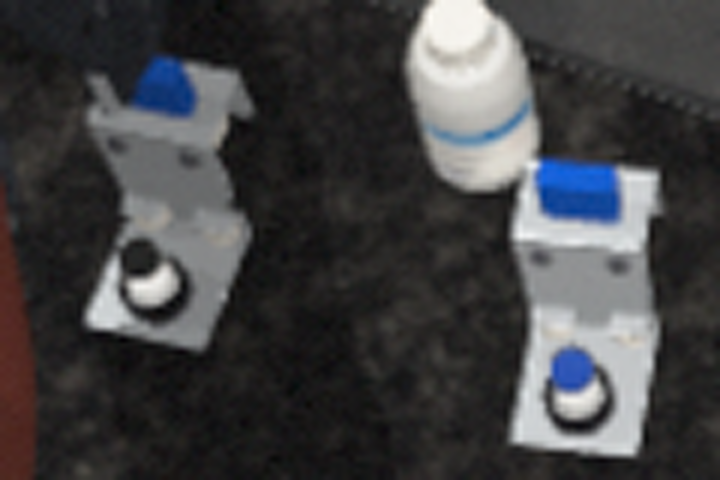

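Run:
```python
from h import *
print("bottle cap", tri(((105+462/6),(160+20/6)),(290/1.5,287/1.5)), plane("top",290/1.5,287/1.5,.115))
s=manip.sense();print(inc([.5116,.1809,.25],Rt(.228)))
```

```text
bottle cap (array([0.5676, 0.2614, 0.1183]), np.float64(0.0030300682879445128)) [0.5688 0.2607 0.115 ]
(array([ -3.7641, -21.023 ,   2.7459]), array([0.01  , 0.0013, 1.5355]))
```

Call:
apply_moves(increments=[[-0.4, -4, 0, 0, 0, 0.14], [-0.8, -8, 0, 0, 0, 0.28], [-1.2, -12, 0.5, 0, 0, 0.42], [-2, -16, 1, 0, 0, 0.56], [-3, -20, 1.5, 0, 0, 0.7]])

```text
clock: 9.35
eef_pos: [0.5005, 0.1865, 0.2545]
ee_rot: [[-0.872, 0.49, 0.0], [0.49, 0.872, 0.001], [0.0, 0.001, -1.0]]
wrist_force: [0.2, 0.5, 1.3]
grip_width: 0.0599
gripper_force: 0.0
```

Run:
```python
from h import *
s=manip.sense();print(s["eef_pos"]);print(inc([.5116,.1809,.25],Rt(.228)))
```

```text
[0.5005 0.1865 0.2545]
(array([-1.2439,  0.0531,  0.4461]), array([ 0.0007, -0.0004,  0.8305]))
```

Call:
apply_moves(increments=[[-0.3, 0, 0, 0, 0, 0.15], [-0.6, 0, 0, 0, 0, 0.3], [-0.9, 0, 0, 0, 0, 0.45], [-1.24, 0.05, 0, 0, 0, 0.6], [-1.24, 0.05, 0.4, 0, 0, 0.75]])

```text
clock: 9.85
eef_pos: [0.5119, 0.1822, 0.2508]
ee_rot: [[-0.302, 0.953, 0.001], [0.953, 0.302, 0.0], [0.0, 0.001, -1.0]]
wrist_force: [-0.7, 0.7, 0.4]
grip_width: 0.0599
gripper_force: 0.0
```

Run:
```python
from h import *
s=manip.sense();print(s["eef_pos"]);print(inc([.5116,.1809,.168],Rt(.228)))
```

```text
[0.5119 0.1822 0.2508]
(array([-0.1183, -0.0823,  8.28  ]), array([ 0.001 , -0.0001,  0.0792]))
```

Call:
apply_moves(increments=[[-0.1, -0.1, 2.5, 0, 0, 0.08], [-0.1, -0.1, 5, 0, 0, 0.08], [-0.1, -0.1, 7, 0, 0, 0.08], [-0.1, -0.1, 8.2, 0, 0, 0.08], [-0.1, -0.1, 8.2, 0, 0, 0.08]])

```text
clock: 10.35
eef_pos: [0.51, 0.1809, 0.1671]
ee_rot: [[-0.232, 0.973, -0.002], [0.973, 0.232, -0.002], [-0.001, -0.002, -1.0]]
wrist_force: [0.9, 0.7, 0.7]
grip_width: 0.0597
gripper_force: 0.0
```

Call:
apply_moves(increments=[[0, 0, 0, 0, 0, 0], [0, 0, 0, 0, 0, 0], [0, 0, 0, 0, 0, 0], [0, 0, 0, 0, 0, 0], [0, 0, 0, 0, 0, 0]], claw=1, squeeze=70)

```text
clock: 10.85
eef_pos: [0.511, 0.1812, 0.1697]
ee_rot: [[-0.232, 0.973, 0.0], [0.973, 0.232, 0.001], [0.001, 0.001, -1.0]]
wrist_force: [-2.4, -0.8, 7.7]
grip_width: 0.0131
gripper_force: 68.2
```

Call:
apply_moves(increments=[[0, 0, 0, 0, 0, 0], [0, 0, 0, 0, 0, 0]])

```text
clock: 11.05
eef_pos: [0.511, 0.1812, 0.1697]
ee_rot: [[-0.232, 0.973, 0.001], [0.973, 0.232, 0.001], [0.001, 0.001, -1.0]]
wrist_force: [-2.2, -1.1, 7.3]
grip_width: 0.013
gripper_force: 68.2
```

Call:
apply_moves(increments=[[0, 0, -2, 0, 0, 0], [0, 0, -5.5, 0, 0, 0], [0, 0, -10, 0, 0, 0], [0, 0, -15, 0, 0, 0], [0, 0, -19, 0, 0, 0]])

```text
clock: 11.55
eef_pos: [0.5107, 0.1808, 0.3614]
ee_rot: [[-0.231, 0.973, 0.001], [0.973, 0.231, 0.001], [0.001, 0.002, -1.0]]
wrist_force: [0.9, 0.5, -2.6]
grip_width: 0.013
gripper_force: 69.0
```

Run:
```python
from h import *
s=manip.sense();print(s["eef_pos"],s["wrist_force"],s["torque"],s["grip_width"])
print("brown",plane("top",380/1.5,277/1.5,.15))
print(inc([.7019-.0015*.983,-.0816+.0015*.182,.36],Rt(-.183)))
```

```text
[0.5107 0.1808 0.3614] [ 0.8647  0.5088 -2.6473] [ 0.1133 -0.2539 -0.0084] 0.012971800684334024
brown [0.578  0.0825 0.15  ]
(array([-29.8938,  12.3896,   0.1404]), array([ 0.0014, -0.0011,  0.4165]))
```

Now carry carrier_a over to the rail (gently, because of the loose vial).

Call:
apply_moves(increments=[[-2, 0.8, 0, 0, 0, 0.05], [-5, 2.1, 0, 0, 0, 0.1], [-8.5, 3.5, 0, 0, 0, 0.15], [-12, 5, 0, 0, 0, 0.2], [-15, 6.2, 0, 0, 0, 0.21]])

```text
clock: 12.05
eef_pos: [0.6065, 0.047, 0.3573]
ee_rot: [[-0.02, 1.0, -0.001], [1.0, 0.02, -0.001], [-0.001, -0.001, -1.0]]
wrist_force: [0.3, 0.9, -3.5]
grip_width: 0.0129
gripper_force: 69.0
```

Run:
```python
from h import *
s=manip.sense();print(s["eef_pos"],s["grip_width"])
print(inc([.7019-.0015*.983,-.0816+.0015*.182,.36],Rt(-.183)))
```

```text
[0.6065 0.047  0.3573] 0.012922912663822997
(array([-13.0168,   9.1376,  -0.2657]), array([-0.001 ,  0.0012,  0.203 ]))
```

Call:
apply_moves(increments=[[-3, 2.1, 0, 0, 0, 0.05], [-6.5, 4.5, 0, 0, 0, 0.1], [-9.5, 6.6, 0, 0, 0, 0.15], [-12, 8.4, 0, 0, 0, 0.2], [-13, 9.1, 0, 0, 0, 0.2]])

```text
clock: 12.55
eef_pos: [0.7003, -0.0824, 0.3564]
ee_rot: [[0.181, 0.983, -0.002], [0.983, -0.181, -0.003], [-0.003, -0.002, -1.0]]
wrist_force: [-0.2, -0.4, -4.6]
grip_width: 0.013
gripper_force: 69.0
```

Call:
apply_moves(increments=[[0, 0, 2, 0, 0, 0], [0, 0, 4, 0, 0, 0], [0, 0, 6, 0, 0, 0], [0, 0, 7, 0, 0, 0], [0, 0, 7, 0, 0, 0]])

```text
clock: 13.05
eef_pos: [0.6991, -0.0776, 0.2864]
ee_rot: [[0.175, 0.985, -0.003], [0.985, -0.175, 0.0], [-0.0, -0.003, -1.0]]
wrist_force: [-0.7, -0.3, -3.9]
grip_width: 0.0127
gripper_force: 69.0
```

Run:
```python
from h import *
s=manip.sense();print(s["clock"],s["eef_pos"],s["ee_rot"],s["grip_width"])
print(inc([.7019-.0015*.983,-.0816+.0015*.182,.24],Rt(-.183)))
S=imaging.get_image("scene");T=imaging.get_image("top");cv2.imwrite("pics/s7.png",S);cv2.imwrite("pics/t7.png",T)
o=np.zeros((600,800,3),np.uint8)
o[:600,:400]=cv2.resize(S[110:230,270:350],(400,600),interpolation=cv2.INTER_CUBIC)
o[:600,400:]=cv2.resize(T[110:230,250:330],(400,600),interpolation=cv2.INTER_CUBIC)
cv2.imwrite("pics/g5.png",o)
```

```text
13.05 [ 0.6991 -0.0776  0.2864] [[ 0.1747  0.9846 -0.0034]
 [ 0.9846 -0.1747  0.0003]
 [-0.0003 -0.0034 -1.    ]] 0.012743047043240304
(array([-0.3424,  0.2066,  4.6406]), array([-0.0034,  0.0003,  0.0074]))
```

View pics/g5.png

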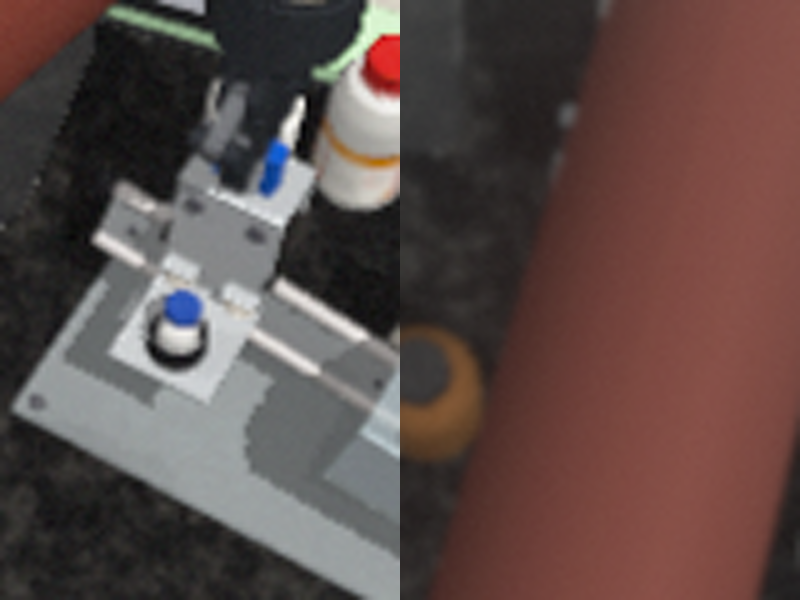

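The left panel shows carrier_a level above the open rail, vial at (180,315) upright in the cup and in front of the rod; the top view is hidden by the arm. Correcting 2 mm towards the rod and lowering.

Call:
apply_moves(increments=[[-0.1, 0.1, 1, 0, 0, 0.008], [-0.2, 0.2, 2, 0, 0, 0.008], [-0.3, 0.2, 2.6, 0, 0, 0.008], [-0.3, 0.2, 2.8, 0, 0, 0.008], [-0.3, 0.2, 2.8, 0, 0, 0.008]])

```text
clock: 13.65
eef_pos: [0.7012, -0.0815, 0.2601]
ee_rot: [[0.183, 0.983, -0.001], [0.983, -0.183, -0.0], [-0.0, -0.001, -1.0]]
wrist_force: [0.2, 0.2, -3.6]
grip_width: 0.013
gripper_force: 69.0
```

```bash
cat >> h.py <<'E'
def railpos():
    s=manip.sense();d=s["eef_pos"]-np.array([.6867,-.164,0]);c,n=np.cos(-.1828),np.sin(-.1828)
    print(s["clock"],s["eef_pos"],"force",s["wrist_force"],"w",s["grip_width"],"railx",c*d[0]+n*d[1],"raily",(-n*d[0]+c*d[1])/np.cos(np.radians(10)),"yaw",np.arctan2(s["ee_rot"][1,1],s["ee_rot"][0,1]))
E
python3 -c "from h import *;railpos()"
```

```text
13.65 [ 0.7012 -0.0815  0.2601] force [ 0.1623  0.1516 -3.5978] w 0.01298977335702935 railx -0.0007168224805534761 raily 0.08509053084074461 yaw -0.1841887667675167
```

Call:
apply_moves(increments=[[0, -0.08, 0.4, 0, 0, 0], [0, -0.08, 0.8, 0, 0, 0], [0, -0.08, 1.0, 0, 0, 0], [0, -0.08, 1.0, 0, 0, 0]])

```text
clock: 14.05
eef_pos: [0.7005, -0.0811, 0.2501]
ee_rot: [[0.183, 0.983, -0.001], [0.983, -0.183, 0.0], [-0.0, -0.001, -1.0]]
wrist_force: [0.0, -0.4, -3.9]
grip_width: 0.013
gripper_force: 69.0
```

Call:
apply_moves(increments=[[0, 0, 0.3, 0, 0, 0], [0, 0, 0.6, 0, 0, 0], [0, 0, 0.9, 0, 0, 0], [0, 0, 0.9, 0, 0, 0]])

```text
clock: 14.45
eef_pos: [0.7004, -0.0811, 0.2409]
ee_rot: [[0.183, 0.983, -0.001], [0.983, -0.183, 0.0], [-0.0, -0.001, -1.0]]
wrist_force: [-0.2, 0.3, -4.0]
grip_width: 0.0127
gripper_force: 69.0
```

```bash
python3 -c "from h import *;railpos()"
```

```text
14.45 [ 0.7004 -0.0811  0.2409] force [-0.1741  0.306  -4.0422] w 0.012657667710198077 railx -0.0015932460002628449 raily 0.0852582406874749 yaw -0.18397649060272858
```

Call:
apply_moves(increments=[[0, 0, 0.1, 0, 0, 0], [0, 0, 0.2, 0, 0, 0], [0, 0, 0.2, 0, 0, 0]])

```text
clock: 14.75
eef_pos: [0.7006, -0.0813, 0.2395]
ee_rot: [[0.183, 0.983, -0.0], [0.983, -0.183, -0.0], [-0.0, -0.0, -1.0]]
wrist_force: [-0.6, -0.4, -4.8]
grip_width: 0.0128
gripper_force: 69.0
```

Call:
apply_moves(increments=[[0, 0, 0.1, 0, 0, 0], [0, 0, 0.2, 0, 0, 0], [0, 0, 0.2, 0, 0, 0]])

```text
clock: 15.05
eef_pos: [0.7007, -0.0817, 0.2384]
ee_rot: [[0.183, 0.983, 0.001], [0.983, -0.183, -0.0], [-0.0, 0.001, -1.0]]
wrist_force: [-2.8, -0.6, 2.4]
grip_width: 0.0126
gripper_force: 70.2
```

Call:
apply_moves(increments=[[0, 0, -0.1, 0, 0, 0], [0, 0, -0.1, 0, 0, 0], [0, 0, -0.1, 0, 0, 0], [0, 0, -0.1, 0, 0, 0], [0, 0, -0.1, 0, 0, 0]], claw=0)

```text
clock: 15.55
eef_pos: [0.7007, -0.0812, 0.2385]
ee_rot: [[0.183, 0.983, 0.0], [0.983, -0.183, 0.0], [0.0, 0.0, -1.0]]
wrist_force: [-0.0, 0.5, -0.3]
grip_width: 0.0837
gripper_force: 0.0
```

Call:
apply_moves(increments=[[0, 0, -3, 0, 0, 0], [0, 0, -6, 0, 0, 0], [0, 0, -9, 0, 0, 0], [0, 0, -12, 0, 0, 0], [0, 0, -12, 0, 0, 0]])

```text
clock: 16.05
eef_pos: [0.7016, -0.082, 0.3634]
ee_rot: [[0.183, 0.983, 0.007], [0.983, -0.183, -0.001], [0.001, 0.007, -1.0]]
wrist_force: [0.5, -1.2, 0.3]
grip_width: 0.0854
gripper_force: 0.0
```

Run:
```python
from h import *
railpos()
S=imaging.get_image("scene");cv2.imwrite("pics/s8.png",S)
o=cv2.resize(S[100:270,270:440],(600,600),interpolation=cv2.INTER_CUBIC)
cv2.imwrite("pics/g6.png",o)
print(inc([.55,.2,.36],Rt(.1)))
```

```text
16.05 [ 0.7016 -0.082   0.3634] force [ 0.5034 -1.1736  0.2533] w 0.08540305511605516 railx -0.00024907020461932203 raily 0.0846239647809839 yaw -0.1841152772484202
(array([ 24.933 , -20.0211,   0.0171]), array([ 0.0038,  0.0002, -0.2842]))
```

View pics/g6.png

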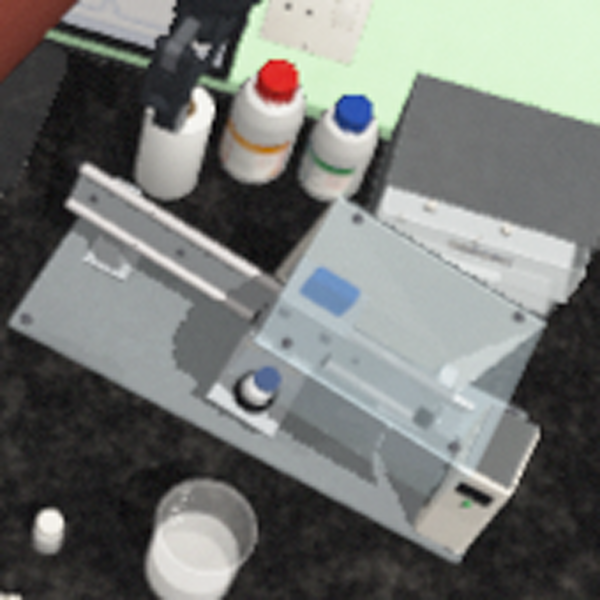

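Carrier_a is rolling under the guard (blue block at (330,290)) with its vial upright in the cup at (260,385). On to carrier_b.

Run:
```python
from h import *
print(inc([.4923,.3885,.36],Rt(.16)))
```

```text
(array([ 42.4075, -29.1456,  -0.0114]), array([ 0.0038,  0.0003, -0.3442]))
```

Call:
apply_moves(increments=[[3, -2.1, 0, 0, 0, -0.05], [7, -4.8, 0, 0, 0, -0.1], [11, -7.6, 0, 0, 0, -0.15], [15, -10.3, 0, 0, 0, -0.2], [19, -13.1, 0, 0, 0, -0.2]], claw=0.3)

```text
clock: 16.6
eef_pos: [0.6052, 0.1313, 0.3573]
ee_rot: [[-0.018, 1.0, -0.001], [1.0, 0.018, -0.0], [-0.0, -0.001, -1.0]]
wrist_force: [1.2, 0.9, 0.5]
grip_width: 0.0597
gripper_force: 0.0
```

Run:
```python
from h import *
print(manip.sense()["eef_pos"],inc([.4923,.3885,.30],Rt(.16)))
```

```text
[0.6052 0.1313 0.3573] (array([ 25.9226, -10.8115,   5.7358]), array([-0.0014,  0.0002, -0.1419]))
```

Call:
apply_moves(increments=[[4.5, -1.9, 0, 0, 0, -0.05], [9, -3.8, 0, 0, 0, -0.1], [13.5, -5.7, 0, 0, 0, -0.14], [18, -7.6, 0, 0, 0, -0.14], [22, -9.2, 1, 0, 0, -0.14]])

```text
clock: 17.1
eef_pos: [0.5095, 0.3506, 0.3485]
ee_rot: [[-0.157, 0.988, 0.0], [0.988, 0.157, 0.001], [0.001, 0.0, -1.0]]
wrist_force: [-0.6, -0.0, -0.7]
grip_width: 0.0599
gripper_force: 0.0
```

Call:
apply_moves(increments=[[3, -1.2, 1, 0, 0, 0], [4, -1.6, 2, 0, 0, 0], [4, -1.6, 4, 0, 0, 0], [4, -1.6, 5, 0, 0, 0]])

```text
clock: 17.5
eef_pos: [0.4885, 0.3843, 0.296]
ee_rot: [[-0.155, 0.988, -0.002], [0.988, 0.155, -0.003], [-0.002, -0.002, -1.0]]
wrist_force: [0.0, -0.4, -0.5]
grip_width: 0.0598
gripper_force: 0.0
```

Run:
```python
from h import *
print(manip.sense()["eef_pos"],inc([.4923,.3885,.1685],Rt(.16)))
S=imaging.get_image("scene");cv2.imwrite("pics/s9.png",S)
for (x,y,w,h) in((270,100,170,170),):
    cv2.imwrite("pics/g7.png",np.hstack([cv2.resize(S[100:270,270:440],(400,400),interpolation=cv2.INTER_CUBIC),cv2.resize(S[150:235,95:180],(400,400),interpolation=cv2.INTER_CUBIC)]))
```

```text
[0.4885 0.3843 0.296 ] (array([ 0.3838,  0.4714, 12.746 ]), array([-0.0023,  0.0023, -0.0039]))
```

View pics/g7.png

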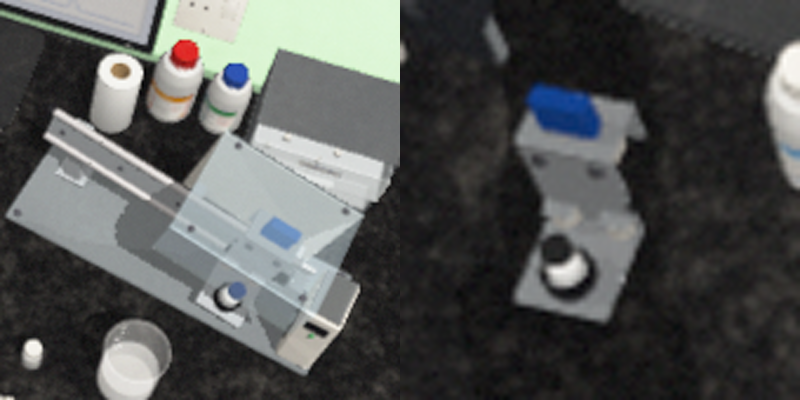

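Carrier_a has run down to the reader (vial at (232,293) left panel). Carrier_b stands with the black vial seated (right panel (563,262)). Gripping it now.

Call:
apply_moves(increments=[[0.2, 0.25, 4, 0, 0, 0], [0.38, 0.45, 7, 0, 0, 0], [0.38, 0.45, 10, 0, 0, 0], [0.38, 0.45, 12, 0, 0, 0], [0.38, 0.45, 12.7, 0, 0, 0]])

```text
clock: 18.05
eef_pos: [0.4927, 0.3879, 0.1695]
ee_rot: [[-0.154, 0.988, -0.002], [0.988, 0.154, -0.003], [-0.002, -0.002, -1.0]]
wrist_force: [-0.4, -1.0, -0.5]
grip_width: 0.0596
gripper_force: 0.0
```

Call:
apply_moves(increments=[[0, 0, 0, 0, 0, 0], [0, 0, 0, 0, 0, 0], [0, 0, 0, 0, 0, 0], [0, 0, 0, 0, 0, 0], [0, 0, 0, 0, 0, 0]], claw=1, squeeze=70)

```text
clock: 18.55
eef_pos: [0.4929, 0.39, 0.1733]
ee_rot: [[-0.156, 0.988, 0.0], [0.988, 0.156, 0.002], [0.002, 0.0, -1.0]]
wrist_force: [-3.3, -1.0, 8.3]
grip_width: 0.0129
gripper_force: 68.0
```

Call:
apply_moves(increments=[[0, 0, 0, 0, 0, 0], [0, 0, 0, 0, 0, 0]])

```text
clock: 18.75
eef_pos: [0.4929, 0.3899, 0.1733]
ee_rot: [[-0.156, 0.988, 0.0], [0.988, 0.156, 0.002], [0.002, 0.0, -1.0]]
wrist_force: [-3.1, -1.4, 7.8]
grip_width: 0.0127
gripper_force: 68.0
```

Call:
apply_moves(increments=[[0, 0, -2, 0, 0, 0], [0, 0, -5.5, 0, 0, 0], [0, 0, -10, 0, 0, 0], [0, 0, -15, 0, 0, 0], [0, 0, -19, 0, 0, 0]])

```text
clock: 19.25
eef_pos: [0.493, 0.3892, 0.3649]
ee_rot: [[-0.155, 0.988, 0.001], [0.988, 0.155, 0.002], [0.001, 0.002, -1.0]]
wrist_force: [0.8, 1.0, -4.4]
grip_width: 0.0127
gripper_force: 68.7
```

Run:
```python
from h import *
print(manip.sense()["eef_pos"],inc([.7005,-.0812,.36],Rt(-.1835)))
```

```text
[0.493  0.3892 0.3649] (array([-49.685 ,  13.2069,   0.4426]), array([ 0.0014, -0.0016,  0.3392]))
```

Call:
apply_moves(increments=[[-2, 0.5, 0, 0, 0, 0.04], [-5, 1.3, 0, 0, 0, 0.08], [-9, 2.4, 0, 0, 0, 0.12], [-13, 3.5, 0, 0, 0, 0.16], [-17, 4.5, 0, 0, 0, 0.17]])

```text
clock: 19.75
eef_pos: [0.5641, 0.224, 0.3596]
ee_rot: [[0.019, 1.0, -0.002], [1.0, -0.019, -0.002], [-0.002, -0.002, -1.0]]
wrist_force: [1.1, -0.4, -4.0]
grip_width: 0.0127
gripper_force: 68.8
```

Run:
```python
from h import *
print(manip.sense()["eef_pos"],inc([.7005,-.0812,.36],Rt(-.1835)))
```

```text
[0.5641 0.224  0.3596] (array([-30.2602,  14.2161,  -0.0109]), array([-0.0022,  0.0024,  0.1645]))
```

Call:
apply_moves(increments=[[-4, 1.9, 0, 0, 0, 0.04], [-8, 3.8, 0, 0, 0, 0.08], [-12, 5.6, 0, 0, 0, 0.12], [-16, 7.5, 0, 0, 0, 0.16], [-20, 9.4, 0, 0, 0, 0.165]])

```text
clock: 20.25
eef_pos: [0.6544, 0.0228, 0.3597]
ee_rot: [[0.183, 0.983, -0.003], [0.983, -0.183, -0.001], [-0.001, -0.003, -1.0]]
wrist_force: [1.5, 1.0, -4.4]
grip_width: 0.0125
gripper_force: 68.8
```

Run:
```python
from h import *
print(manip.sense()["eef_pos"],inc([.7005,-.0812,.29],Rt(-.1835)))
```

```text
[0.6544 0.0228 0.3597] (array([-9.3667,  6.4534,  6.9651]), array([-0.0026,  0.0015, -0.0006]))
```

Call:
apply_moves(increments=[[-3.5, 2.4, 0, 0, 0, 0], [-6.5, 4.5, 0, 0, 0, 0], [-8.8, 6.1, 0.3, 0, 0, 0], [-9.4, 6.45, 1.5, 0, 0, 0], [-9.4, 6.45, 3.5, 0, 0, 0]])

```text
clock: 20.75
eef_pos: [0.7008, -0.0818, 0.3252]
ee_rot: [[0.185, 0.983, -0.001], [0.983, -0.185, -0.002], [-0.002, -0.001, -1.0]]
wrist_force: [1.2, 0.8, -5.2]
grip_width: 0.0127
gripper_force: 68.9
```

Call:
apply_moves(increments=[[0, 0, 2, 0, 0, 0], [0, 0, 4, 0, 0, 0], [0, 0, 5.5, 0, 0, 0], [0, 0, 6, 0, 0, 0], [0, 0, 6, 0, 0, 0]])

```text
clock: 21.25
eef_pos: [0.701, -0.0771, 0.2655]
ee_rot: [[0.179, 0.984, -0.002], [0.984, -0.179, -0.0], [-0.0, -0.002, -1.0]]
wrist_force: [-0.4, 0.8, -3.8]
grip_width: 0.0127
gripper_force: 68.9
```

```bash
python3 -c "
from h import *
railpos();print(inc([.7005,-.0812,.254],Rt(-.1835)))"
```

```text
21.25 [ 0.701  -0.0771  0.2655] force [-0.3639  0.8278 -3.7741] w 0.012693695611962659 railx -0.0016936077901863068 raily 0.08945593218246632 yaw -0.1797898373571042
(array([-0.4163,  0.0221,  1.1483]), array([-0.0019,  0.0005,  0.0037]))
```

Call:
apply_moves(increments=[[0, 0, 0.4, 0, 0, 0], [0, 0, 0.8, 0, 0, 0], [0, 0, 0.8, 0, 0, 0], [0, 0, 0.8, 0, 0, 0]])

```text
clock: 21.65
eef_pos: [0.7018, -0.0767, 0.2588]
ee_rot: [[0.178, 0.984, 0.0], [0.984, -0.178, -0.0], [0.0, 0.0, -1.0]]
wrist_force: [0.3, 0.4, -5.6]
grip_width: 0.0128
gripper_force: 68.9
```

```bash
python3 -c "
from h import *
railpos()"
```

```text
21.65 [ 0.7018 -0.0767  0.2588] force [ 0.3437  0.3781 -5.5862] w 0.012820262005940762 railx -0.0010624806402919473 raily 0.089961912886031 yaw -0.17891830320094054
```

Call:
apply_moves(increments=[[0, -0.04, 0.4, 0, 0, 0], [0, -0.04, 0.8, 0, 0, 0], [0, -0.04, 1.2, 0, 0, 0], [0, -0.04, 1.2, 0, 0, 0]])

```text
clock: 22.05
eef_pos: [0.701, -0.0765, 0.2456]
ee_rot: [[0.178, 0.984, -0.001], [0.984, -0.178, 0.0], [-0.0, -0.001, -1.0]]
wrist_force: [-0.5, 0.4, -4.8]
grip_width: 0.0126
gripper_force: 68.9
```

Call:
apply_moves(increments=[[0, 0, 0.1, 0, 0, 0], [0, 0, 0.2, 0, 0, 0], [0, 0, 0.2, 0, 0, 0]])

```text
clock: 22.35
eef_pos: [0.7013, -0.0767, 0.2445]
ee_rot: [[0.178, 0.984, -0.0], [0.984, -0.178, -0.0], [-0.0, -0.0, -1.0]]
wrist_force: [-0.4, 0.4, -4.6]
grip_width: 0.0125
gripper_force: 68.9
```

```bash
python3 -c "
from h import *
railpos()"
```

```text
22.35 [ 0.7013 -0.0767  0.2445] force [-0.3628  0.3938 -4.595 ] w 0.012505093360455912 railx -0.0015177533474314778 raily 0.08989117657823884 yaw -0.17900753604112632
```

Call:
apply_moves(increments=[[0, 0, 0.1, 0, 0, 0], [0, 0, 0.2, 0, 0, 0], [0, 0, 0.2, 0, 0, 0]])

```text
clock: 22.65
eef_pos: [0.7014, -0.0769, 0.2429]
ee_rot: [[0.178, 0.984, 0.0], [0.984, -0.178, -0.0], [-0.0, 0.001, -1.0]]
wrist_force: [-0.7, -0.1, -1.4]
grip_width: 0.0126
gripper_force: 69.3
```

Call:
apply_moves(increments=[[0, 0, 0, 0, 0, 0], [0, 0, 0, 0, 0, 0], [0, 0, 0, 0, 0, 0], [0, 0, 0, 0, 0, 0], [0, 0, 0, 0, 0, 0]], claw=0)

```text
clock: 23.15
eef_pos: [0.7014, -0.0767, 0.2427]
ee_rot: [[0.178, 0.984, 0.0], [0.984, -0.178, -0.0], [0.0, 0.0, -1.0]]
wrist_force: [1.1, 0.5, 0.2]
grip_width: 0.0833
gripper_force: 0.0
```

Call:
apply_moves(increments=[[0, 0, -3, 0, 0, 0], [0, 0, -6, 0, 0, 0], [0, 0, -9, 0, 0, 0], [0, 0, -12, 0, 0, 0], [0, 0, -12, 0, 0, 0]])

```text
clock: 23.65
eef_pos: [0.7023, -0.0774, 0.3675]
ee_rot: [[0.178, 0.984, 0.007], [0.984, -0.178, -0.001], [0.001, 0.007, -1.0]]
wrist_force: [-0.3, -0.6, -0.3]
grip_width: 0.0856
gripper_force: 0.0
```

Call:
apply_moves(increments=[[0, 0, 0, 0, 0, 0], [0, 0, 0, 0, 0, 0], [0, 0, 0, 0, 0, 0], [0, 0, 0, 0, 0, 0], [0, 0, 0, 0, 0, 0]])

```text
clock: 24.15
eef_pos: [0.7012, -0.0766, 0.362]
ee_rot: [[0.178, 0.984, -0.001], [0.984, -0.178, -0.0], [-0.0, -0.001, -1.0]]
wrist_force: [-1.0, 0.2, -0.4]
grip_width: 0.0851
gripper_force: 0.0
```

Call:
apply_moves(increments=[[0, 0, 0, 0, 0, 0], [0, 0, 0, 0, 0, 0], [0, 0, 0, 0, 0, 0], [0, 0, 0, 0, 0, 0], [0, 0, 0, 0, 0, 0]])

```text
clock: 24.65
eef_pos: [0.7013, -0.0767, 0.3626]
ee_rot: [[0.178, 0.984, 0.0], [0.984, -0.178, 0.0], [0.0, 0.0, -1.0]]
wrist_force: [-0.8, -0.7, 0.6]
grip_width: 0.0854
gripper_force: 0.0
```

Call:
apply_moves(increments=[[0, 0, 0, 0, 0, 0], [0, 0, 0, 0, 0, 0], [0, 0, 0, 0, 0, 0], [0, 0, 0, 0, 0, 0], [0, 0, 0, 0, 0, 0]])

```text
clock: 25.15
eef_pos: [0.7013, -0.0767, 0.3625]
ee_rot: [[0.178, 0.984, -0.0], [0.984, -0.178, -0.0], [-0.0, -0.0, -1.0]]
wrist_force: [0.1, 0.5, -0.0]
grip_width: 0.0855
gripper_force: 0.0
```

Run:
```python
from h import *
from rail import frame
S=imaging.get_image("scene");cv2.imwrite("pics/s10.png",S)
cv2.imwrite("pics/g8.png",cv2.resize(S[120:260,290:430],(600,600),interpolation=cv2.INTER_CUBIC))
R,o=frame([.6867,-.164,-.1828])
# expected block centre pixels (hook +45..52 along rail z): A at stop+33, B at stop+99
for y in(-.160+.033,-.160+.099): print(proj("scene",o+R@[0,y,.047]))
h=cv2.cvtColor(S,cv2.COLOR_BGR2HSV);m=cv2.inRange(h,(98,90,60),(125,255,255));k,l,st,c=cv2.connectedComponentsWithStats(m)
for i in range(1,k):
    if st[i,4]>12 and c[i][0]>280:print(c[i],st[i])
```

```text
[390.7544 195.7886]
[368.8721 182.2725]
[369.5506 131.4607] [365 127  10  10  89]
[367.1579 185.0263] [360 179  15  13 114]
[389.0517 198.6034] [381 193  17  12 116]
[370.3    222.7333] [367 220   7   6  30]
[363.8611 361.5   ] [351 355  23  14  36]
[336.92 368.84] [327 365  21   9  25]
```

View pics/g8.png

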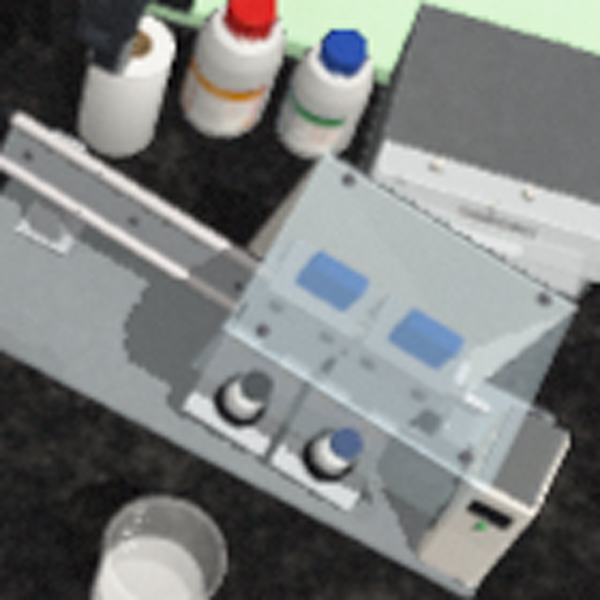

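Both carriers sit at the stop, touching: blocks at (430,338) and (333,280) in the crop, both vials upright in their cups. Their pixel spacing matches the expected 66 mm. I'll make one quick rest check and hand in.

Call:
apply_moves(increments=[[0, 0, 0, 0, 0, 0], [0, 0, 0, 0, 0, 0], [0, 0, 0, 0, 0, 0], [0, 0, 0, 0, 0, 0], [0, 0, 0, 0, 0, 0]])

```text
clock: 25.7
eef_pos: [0.7013, -0.0767, 0.3625]
ee_rot: [[0.178, 0.984, -0.0], [0.984, -0.178, -0.0], [-0.0, -0.0, -1.0]]
wrist_force: [-0.2, -0.2, 0.0]
grip_width: 0.0856
gripper_force: 0.0
```

Run:
```python
from h import *
S=imaging.get_image("scene");A=cv2.imread("pics/s10.png")
print(cv2.absdiff(S,A)[160:250,330:410].max())
if cv2.absdiff(S,A)[160:250,330:410].max()<40: print(order.job_done())
```

```text
10
the job is handed in; nothing more can be done
None
```

The job is handed in at about 26 s: the last pictures show the blue-vial carrier at the stop and the black-vial carrier at rest touching it from behind, both vials upright in their cups; the hand-in returned no verdict.

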